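Pin the tilting bowl stand on its shaft

ROBOT

A 6-joint arm with a two-finger parallel gripper is mounted at the origin on the work surface. World frame = base frame: x ahead of the robot, y to its left, z up, the work surface at z = 0. Lengths are in mm, angles in rad, forces in N, time in s.
With the tool pointing down it reaches from about 275 to 1000 mm from the base axis. Payload 8.4 kg.
Tool frame: the origin (TCP) lies between the finger pads; the fingertips stand 22 mm ahead of it and the grasp point (between the pads) lies 3 mm ahead of it; z points along the fingers, y is the line along which they close (so a half turn about z gives the same grasp; the last joint's range is limited). The gripper opens to 85 mm and grips with 20 to 120 N. Pads are 22 mm wide; open, the fingers measure 114 mm over their backs; the gripper's body (76 mm by 85 mm) begins 54 mm behind the grasp point. The pads swing forward as they close: fully open they stand 13 mm farther back than shut.
Start: joints at [1.32, 0.353, 1.633, -0, 1.155, -0.002], TCP at [153.899, 605.758, 253.281] pointing down, gripper open.
Joint ranges: [-2.63, 2.63], [-0.92, 2.1], [0.06, 2.66], [-1.3, 4.44], [0, 2.69], [-3.02, 3.02]. Speed limits (rad/s): [2.22, 2.22, 2.79, 3.14, 3.14, 3.14].

INTERFACE

Orientations are given as [roll, pitch, yaw] about the fixed x, y, z axes, in that order (R = Rz(yaw) Ry(pitch) Rx(roll)).
In Python, from rig import r, grab_frame gives the robot as it stands.
- The arm moves only by the shell command python3 -m inch 'ROWS' [FORCE]. ROWS is JSON, a list of rows, each a list of 7 numbers: the turn, a rotation vector about the tool's x, y, z as a fraction of full scale, then the shift along the tool's x, y, z as a fraction of full scale, then the closure, from 0 (fully open) to 1 (shut). In form: [[rx, ry, rz, dx, dy, dz, fingers], ...]. A call has 1 to 8 rows; each row shifts and turns the commanded pose from where the row before left it, along the tool's axes as they then stand; what a row does not reach is not made up. Full scale, the value 1, is 2.5 cm for a shift and pi rad for a turn. A row lasts 1/12 s, in which the tool goes at most 41.7 mm and 7.16 degrees, less where a joint would pass 70% of its speed; a pose out of reach is approached as far as the arm can. A call with a number of a shift or a turn outside -1 to 1 is refused whole. A call with a gripper value outside its range is refused whole. The fingers move at their own pace and stop on an object; FORCE is the grip in N (left out, the last holds). Time passes only in rows, so rows that do not move let the fingers close. It gives the time, the measured TCP pose, the force, the opening and the grip force at its end, in the units of the state.
- r.sense(): the state, without advancing time (a new reading comes with each control period).
- grab_frame(name): name is "side" or "top"; returns a dict with "pixels" (384x512x3 uint8, red, green, blue), "z_map" (384x512 float32, mm along the optical axis (not along the pixel's ray), 0 where there is no reading), "vertical_fov" (degrees; the focal length in pixels is half the picture's height over the tangent of half this angle, whatever the lens; pixels are square), "cx", "cy" (the principal point, pixels), "cam_to_world" (4x4, takes a point from camera to world coordinates). Camera axes: x right, y down, z forward; pixel columns grow to the right and rows downward; lengths in mm; the calibration is good to about 2 mm. A picture is of the moment at which its call begins.
- r.sign_off(): hands the job in; it is judged then, once.
The state is a dict: "clock": time; "qpos": joint angles; "qvel": joint speeds; "joint_efforts": joint torques, N m; "eef_pos": TCP position; "tcp_rot": TCP orientation; "contact_force": force on the tool from outside, world axes, zero at the start; "wrist_torque": the same for the moment, N m; "opening": opening from 0.0 (shut) to 1.0 (fully open); "grasp_force": force on a finger pad.
Only numpy, scipy, OpenCV 4.12 (cv2) and the standard library are available. Lean on these libraries where they do the work, as an engineer would, in place of code of your own. Each camera call takes 0.05 s, during which the arm holds its last target. There are 200 camera calls.

TASK

Lock the tilting stand that holds the bowl: take the red-headed lock pin out of the wooden tool block and start it in the brass-ringed hole on top of the stand's green pedestal, so that it stands on the shaft inside. Then swing the crank slowly towards the robot until the pin drops into the shaft's hidden cross-hole and you feel the shaft come up firmly against it, without forcing it; let the crank go and press the pin gently home until its collar sits flush on the pedestal. Keep off the bowl, leave the other things where they are, and let go of everything at the end.

Things in the scene. Friction and masses are not known exactly. Their poses are not given: they have to be found in the camera images.
- lock_pin: Lock pin, steel with red plastic head, about 90 g. Origin at its tip (lower end), z up along it. Shank 10 mm diameter, 95 mm long, its first 5 mm tapered from 5 mm; collar 26 mm diameter, 95 to 101 mm above the tip; round red head 20 mm diameter, 101 to 137 mm. Starts upright in one of the tool block's holes, 40 mm deep (tip 10 mm above the table).
- tool_block: Pale wooden tool block 190 x 60 x 50 mm high, fixed. Origin at the centre of its underside, x along its length. Three holes, 12 mm wide, 40 mm deep, in a row along x at -60, 0 and +60 mm; the lock pin, burnisher and needle tool stand in them in any order, so close fingers across the row (along y).
- stand: Tilting stand, bolted down, only its yaw varies. Origin at the centre of the underside of its green 200 x 335 x 12 mm base; x across the shaft, away from the robot; y along the shaft, which is 95 mm above the table. Lock pedestal 64 x 44 mm at y = +135 mm, top 150 mm above the table; round-topped crank pedestal at y = -135 mm, top at 127 mm.
- lock_hole (a point): Centre of the mouth of the upright 12 mm hole in the lock pedestal's top (brass ring round it); z up, axes as the stand's. The 36 mm shaft crosses the hole inside, its top 37 mm below the mouth. At the start the shaft is turned so that a pin put in stops on it, about 37 mm down, and stands there loosely by itself (leaning a little).
- cross_hole (a point): Point on the shaft's axis below the lock hole, 55 mm below its mouth. A straight hole about 13 mm wide goes right across the shaft here, hidden. Swung slowly (under 0.5 rad/s) beneath the standing pin, it lets the pin fall about 48 mm to the catch; 0.15 to 0.3 rad further the shaft comes up against the pin. About 6 N more than the friction at the sleeve is firm; over 10 N more is forcing.
- pin_catch (a point): Spring ball catch inside the lock pedestal, 83 mm below the hole's mouth. The fallen pin stops on it, tip about 85 mm below the mouth; from there it must be pushed down with about 10 N (5 to 18 N) until the collar meets the pedestal (tip 95 mm down).
- shaft_axis (a point): Point on the shaft's axis, level with the middle of the crank's sleeve (95 mm above the table); its y axis is the shaft's axis, x level and away from the robot.
- crank_grip (a point): Middle of the crank's black revolving sleeve, 20 mm diameter, 60 mm long, lying along the shaft direction (the stand's y), 85 mm from the shaft's axis, turning about shaft_axis. The crank arm is 35 mm away on the stand's +y side; the sleeve's other end is free. Turning takes 1 to 4 N at the sleeve; the crank stays where it is left.
- cradle: The turning part: shaft, aluminium cradle, crank. Origin on the shaft axis, y along it, z towards the crank sleeve. Starts with the crank leaning 0.5 to 0.75 rad from upright, away from the robot; stops at 1.0 rad either side. The cross-hole lines up at an unknown crank angle, from 0.25 rad on the far side to 0.55 rad on the robot's side of upright.
- bowl: Blue-and-white ceramic bowl held by three rubber-tipped jaws in the cradle, 104 mm across, 48 mm high. It turns with the cradle. The robot must not touch it.
- burnisher: Bystander: tool with a dark wooden handle standing in the tool block, 120 mm long, 18 mm thick. Origin at its lower tip.
- needle_tool: Bystander: tool with a black handle standing in the tool block, 110 mm long, 14 mm thick. Origin at its lower tip.
- tape_roll: Bystander: roll of tape lying flat, 90 mm across, 20 mm high.
- tweezers: Bystander: steel tweezers lying flat, 120 mm long.
- scalpel_pen: Bystander: black-handled scalpel lying flat, 145 mm long.
- saucer: Bystander: white bowl, 100 mm across, 30 mm high.
- glue_jar: Bystander: amber jar with a blue lid, 52 mm across, 70 mm high.
- sherd_a: Bystander: terracotta sherd lying flat, about 60 x 50 x 8 mm.
There are look-alikes about, which are no part of the job. What is shaped like the lock_pin but purple is not meant.

How it is judged:
By the outcome, as a careful person would: the job done as asked, in the order asked, and still so for the second after the job is handed in, with the robot touching nothing.
It also fails if it takes over 72 s, if anything falls off the work surface, if the arm or the gripper's body presses on something with over 40 N, if the wrist force passes 120 N, or if a joint passes its speed limit or range.

## Working session

There is one attempt and no reset: what is moved stays moved. The work goes in short steps, Python scripts to look and compute and a shell command to move; the robot and the scene stay as the last step left them, time stands still between calls to the robot, and variables do not carry over. Pictures are saved under pics/ and viewed, at most 10 in all, crops included, and the job is handed in when it is done.

```bash
ls; mkdir -p pics; python3 - <<'E'
from rig import r, grab_frame
import cv2, numpy as np, pickle
s=r.sense(); print({k:np.round(v,3).tolist() for k,v in s.items()})
for n in("side","top"):
    f=grab_frame(n); pickle.dump(f,open(f"{n}.pkl","wb"))
    cv2.imwrite(f"pics/{n}0.png",cv2.resize(f["pixels"][...,::-1],(800,600)))
    print(n,f["vertical_fov"],f["cx"],f["cy"],np.round(f["cam_to_world"],3).tolist())
E
```

```text
pics
{'clock': 0.0, 'qpos': [1.32, 0.354, 1.634, 0.0, 1.155, -0.002], 'qvel': [0.001, 0.002, -0.0, -0.001, 0.001, 0.0], 'joint_efforts': [-0.001, -60.525, -34.207, 0.0, 0.009, -0.0], 'eef_pos': [153.788, 605.307, 252.561], 'tcp_rot': [-3.14, -0.0, 2.893], 'contact_force': [-1.425, -0.597, 0.286], 'wrist_torque': [0.042, -0.015, -0.015], 'grasp_force': 0.0, 'opening': 1.006}
side 48.631134929117835 249.65097149661975 200.1306604993986 [[-0.952, -0.188, 0.242, 266.119], [-0.306, 0.618, -0.724, 838.791], [-0.013, -0.764, -0.645, 916.353], [0.0, 0.0, 0.0, 1.0]]
top 50.17423116738387 254.7244490859455 193.93413889798416 [[-0.019, -0.979, 0.205, 285.234], [-1.0, 0.018, -0.007, -25.969], [0.003, -0.205, -0.979, 1414.885], [0.0, 0.0, 0.0, 1.0]]
```

View pics/side0.png

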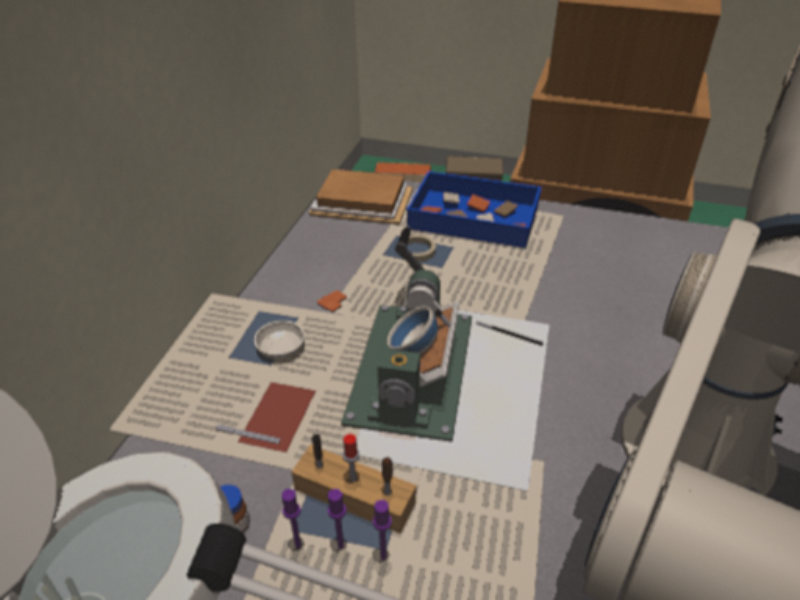

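View pics/top0.png

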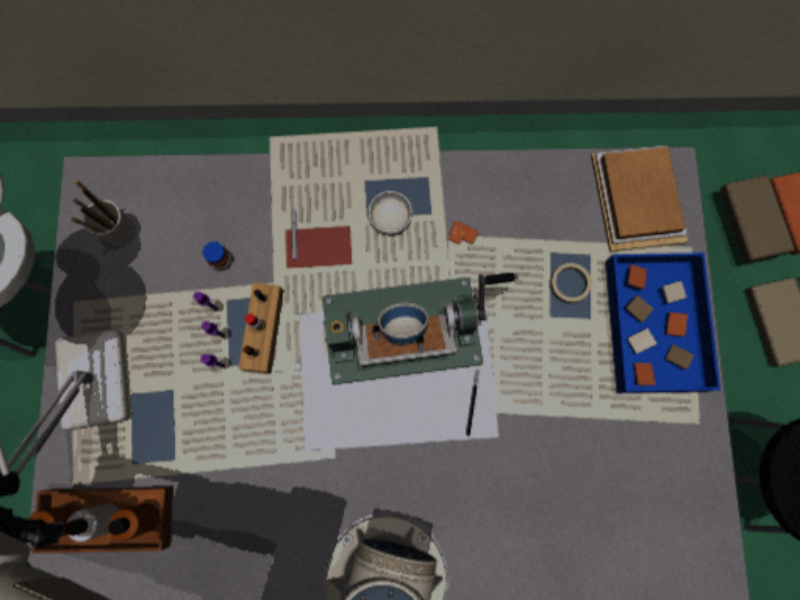

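Side view: red pin head at about (350,445) in the middle hole of the block, with the dark tools either side and three purple look-alikes in front. The brass ring is at (399,359) and the crank sleeve at (404,240). Top view: head (252,320), ring (337,325), sleeve (498,279), purple heads (200–210, 298–360).

```bash
cat > h.py <<'E'
import cv2, numpy as np, pickle
def K(f): return 192/np.tan(np.radians(f["vertical_fov"]/2))
def ray(f,u,v):
    T=f["cam_to_world"]; k=K(f); d=T[:3,:3]@np.array([(u-f["cx"])/k,(v-f["cy"])/k,1]); return T[:3,3],d
def onz(f,u,v,z):
    o,d=ray(f,u,v); return o+d*(z-o[2])/d[2]
def tri(fa,a,fb,b):
    o1,d1=ray(fa,*a); o2,d2=ray(fb,*b)
    t=np.linalg.lstsq(np.c_[d1,-d2],o2-o1,rcond=None)[0]; p,q=o1+d1*t[0],o2+d2*t[1]
    return (p+q)/2,np.linalg.norm(p-q)
def cloud(f):
    v,u=np.mgrid[:384,:512]; z=f["z_map"]; k=K(f)
    P=np.stack([(u-f["cx"])/k*z,(v-f["cy"])/k*z,z],-1)@f["cam_to_world"][:3,:3].T+f["cam_to_world"][:3,3]
    P[z==0]=np.nan; return P
def blobs(f,lo,hi,amin=8,roi=None):
    h=cv2.cvtColor(f["pixels"],cv2.COLOR_RGB2HSV); m=cv2.inRange(h,lo,hi)
    if roi: q=np.zeros_like(m); q[roi[1]:roi[3],roi[0]:roi[2]]=1; m*=q
    n,l,s,c=cv2.connectedComponentsWithStats(m)
    return [(c[i].round(1),s[i].tolist(),l==i) for i in range(1,n) if s[i,4]>=amin]
E
python3 - <<'E'
from h import *
np.set_printoptions(precision=1,suppress=True)
S,T=[pickle.load(open(n+".pkl","rb")) for n in("side","top")]
for n,f,roi in(("side",S,(180,140,300,370)),("top",T,(110,160,340,260))):
    P=cloud(f)
    for nm,lo,hi in(("red",(0,180,70),(6,255,255)),("purple",(130,90,40),(155,255,255)),("brass",(18,110,60),(32,255,255)),("black",(0,0,0),(180,255,22))):
        for c,s,m in blobs(f,lo,hi,10,roi):
            q=P[m]; print(n,nm,c,s[:5],"med",np.nanmedian(q,0),"max z",np.nanmax(q[:,2]))
# plane points
for n,f in(("side",S),("top",T)):
    P=cloud(f)
    for z0,z1,box,nm in((40,56,(150,450,330,520),"block"),(142,158,(200,500,50,240),"pedtop"),(5,18,(200,520,-150,240),"base")):
        m=(P[...,2]>z0)&(P[...,2]<z1)&(P[...,0]>box[0])&(P[...,0]<box[1])&(P[...,1]>box[2])&(P[...,1]<box[3])
        if m.sum()>5: print(n,nm,m.sum(),np.median(P[m],0),cv2.minAreaRect(P[m][:,:2].astype(np.float32)))
# enlarged crops
a=cv2.resize(S["pixels"][130:370,170:310],None,fx=2.5,fy=2.5,interpolation=cv2.INTER_CUBIC)
b=cv2.resize(T["pixels"][160:260,115:345],None,fx=1.95,fy=1.95,interpolation=cv2.INTER_CUBIC)
o=np.zeros((600,800,3),np.uint8); o[:a.shape[0],:350]=a; o[:b.shape[0],351:351+b.shape[1]]=b[:, :449]
cv2.imwrite("pics/crop0.png",cv2.convertScaleAbs(o[...,::-1],alpha=1.8))
E
```

```text
side red [223.6 281.2] [221, 278, 6, 7, 37] med [524.  267.3 146.7] max z 150.76462783860768
side purple [186.  325.5] [180, 313, 12, 37, 182] med [571.5 378.2 115.9] max z 140.0792213265171
side purple [215.1 325.9] [210, 313, 12, 37, 202] med [511.  359.6 114.1] max z 141.66018294646483
side purple [244.1 332.6] [239, 320, 12, 37, 194] med [445.2 357.8 113.3] max z 139.8085762684483
side brass [255.1 229.8] [250, 227, 10, 7, 34] med [503.7  86.2 150.4] max z 152.5573996680954
top red [159.7 203.5] [157, 201, 6, 6, 28] med [524.8 263.3 147.4] max z 153.63091933114515
top purple [127.9 190.7] [124, 187, 10, 9, 44] med [572.1 372.9 134.1] max z 143.325390136328
top purple [133.3 209.2] [129, 206, 10, 8, 45] med [513.4 353.4 134.3] max z 142.60696761021882
top purple [133.1 230.1] [129, 227, 10, 8, 49] med [445.2 350.3 134.8] max z 145.7066119748947
top brass [214.7 208.6] [211, 205, 9, 8, 36] med [504.3  92.5 151.9] max z 156.12078409194055
top black [319.6 177.9] [311, 175, 18, 7, 83] med [ 592.9 -238.6  171.4] max z 177.02691935298367
top black [166.5 189. ] [164, 186, 6, 7, 18] med
[... 724 characters left out ...]
30908), 17.660402297973633)
side pedtop 159 [484.6  92.9 149.6] ((485.74603271484375, 86.18878936767578), (30.198604583740234, 50.78662109375), 2.412550926208496)
side base 1607 [435.6  37.3  11.2] ((355.7398376464844, 40.667266845703125), (384.123291015625, 293.2054138183594), 78.79840850830078)
top block 110 [187.5 469.2  49.4] ((308.5394287109375, 437.52337646484375), (77.83018493652344, 324.1639709472656), 70.90486145019531)
top pedtop 123 [485.   89.7 151.2] ((486.2104187011719, 87.61947631835938), (26.6300106048584, 43.66208267211914), 5.199642658233643)
top base 2682 [396.3  37.8   7.4] ((360.3135986328125, 45.14079284667969), (389.5725402832031, 318.98406982421875), 89.9845962524414)
```

View pics/crop0.png

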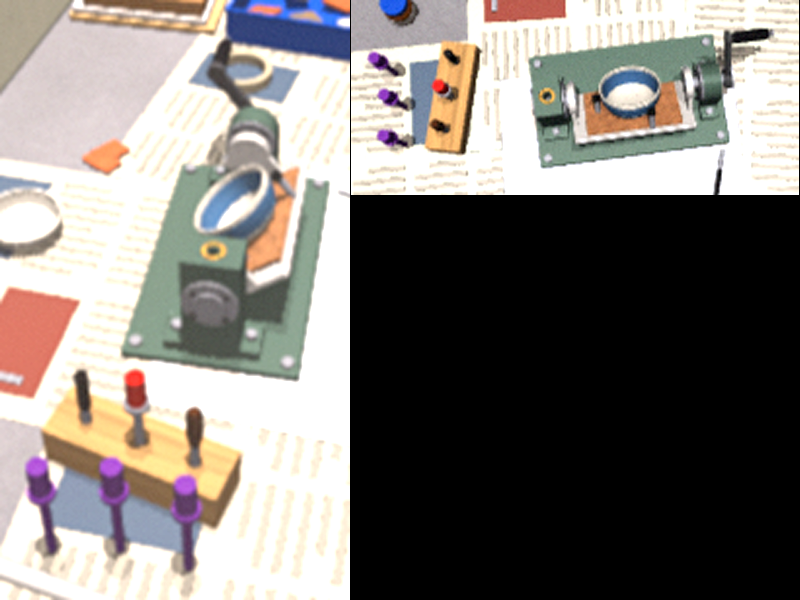

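Crop shows: pin (middle hole) clear of the purple pins, brass ring and green pedestal unobstructed, and the crank leaning away. Next I'll refine the positions.

```bash
cat > m.py <<'E'
from h import *
np.set_printoptions(precision=1,suppress=True)
S,T=[pickle.load(open(n+".pkl","rb")) for n in("side","top")]
rs=(180,140,300,370); rt=(110,160,345,260)
def c(f,lo,hi,roi,i=0): 
    b=sorted(blobs(f,lo,hi,8,roi),key=lambda b:-b[1][4])[i]; x=b[1]; return (x[0]+(x[2]-1)/2,x[1]+(x[3]-1)/2),b[0]
B=((18,90,45),(32,255,255)); R=((0,150,50),(8,255,255))
for nm,q,r1,r2 in(("ring",B,(240,215,270,240),(205,198,225,218)),("head",R,(215,270,235,295),(150,195,170,212))):
    a,am=c(S,*q,r1); b,bm=c(T,*q,r2); print(nm,a,b,tri(S,a,T,b),"centroid",tri(S,am,T,bm))
    z=150 if nm=="ring" else 129
    print("  onz",onz(S,*a,z),onz(T,*b,z))
# stand base: green in top
h=cv2.cvtColor(T["pixels"],cv2.COLOR_RGB2HSV); m=cv2.inRange(h,(55,40,25),(95,255,255)); m[:170]=0;m[255:]=0;m[:,:200]=0;m[:,320:]=0
ct=max(cv2.findContours(m,0,2)[0],key=cv2.contourArea)[:,0]
g=np.array([onz(T,u,v,12)[:2] for u,v in ct],np.float32); print("base",cv2.minAreaRect(g),cv2.boxPoints(cv2.minAreaRect(g)))
m=cv2.inRange(h,(10,90,60),(22,255,255)); m[:175]=0;m[245:]=0;m[:,:148]=0;m[:,186:]=0
ct=max(cv2.findContours(m,0,2)[0],key=cv2.contourArea)[:,0]
g=np.array([onz(T,u,v,50)[:2] for u,v in ct],np.float32); print("block",cv2.minAreaRect(g))
b=sorted(blobs(T,(0,0,0),(180,255,40),8,(300,165,345,190)),key=lambda b:-b[1][4])[0]
print("sleeve blob",b[0],b[1]); P=cloud(T)[b[2]]; print(np.nanmedian(P,0),np.nanmin(P,0),np.nanmax(P,0))
for u in range(308,332,2): 
    k=b[2][:,u]; 
    if k.any(): print(u,np.where(k)[0][[0,-1]],cloud(T)[:,u][k][:,2].round(0))
E
python3 m.py
```

```text
ring (255.0, 230.0) (215.0, 208.5) (array([504.4,  89.7, 151.6]), np.float64(1.6541574249821869)) centroid (array([504.2,  90.2, 153.2]), np.float64(2.111511818404678))
  onz [504.   88.2 150. ] [505.5  90.  150. ]
head (223.5, 284.5) (159.5, 203.5) (array([526. , 266.9, 135.3]), np.float64(2.6984055829317826)) centroid (array([526., 266., 135.]), np.float64(2.873348164675779))
  onz [526.7 262.3 129. ] [528.6 268.6 129. ]
base ((518.7708740234375, -43.90191650390625), (196.22821044921875, 331.7690124511719), 6.747572422027588) [[ 401.8  109.3]
 [ 440.8 -220.2]
 [ 635.7 -197.1]
 [ 596.7  132.4]]
block ((524.7198486328125, 264.6717834472656), (62.15103530883789, 191.94642639160156), 82.51911926269531)
sleeve blob [316.2 179.4] [306, 175, 23, 15, 129]
[ 591.6 -227.1  170.2] [ 564.  -265.9  129.2] [ 602.2 -197.9  177.8]
308 [177 189] [177. 170. 165. 164. 158. 157. 156. 150. 145. 143.]
310 [178 181] [174. 164. 162. 162.]
312 [177 181] [177. 174. 176. 167.  nan]
314 [176 181] [173. 174. 174. 175. 168. 169.]
316 [176 180] [171. 171. 174. 172. 171.]
318 [176 180] [172. 175. 169. 171. 164.]
320 [176 180] [173. 172. 169. 164. 164.]
322 [175 180] [174. 171. 176. 173. 166. 159.]
324 [175 179] [172. 172. 171. 169. 165.]
326 [175 179] [177. 171. 170. 167. 170.]
328 [175 178] [169. 172. 173. 170.]
```

```bash
cat > go.py <<'E'
# python3 go.py x y z : shift in tool axes, in units of 25 mm, from the measured pose
import sys,numpy as np
from rig import r
from scipy.spatial.transform import Rotation as Ro
s=r.sense(); A=Ro.from_euler("xyz",s["tcp_rot"]).as_matrix()
print("t",round(s["clock"],2),"pos",np.round(s["eef_pos"],1),"F",np.round(s["contact_force"],1),"open",round(s["opening"],3),"tooly",np.round(np.degrees(np.arctan2(A[1,1],A[0,1])),2),"zdir",np.round(A[:,2],3))
if len(sys.argv)>3: print("units",np.round(A.T@(np.array(sys.argv[1:4],float)-s["eef_pos"])/25,3))
E
python3 -m inch '[[0,0,-0.037,0,0,0,0.35],[0,0,0,-0.82,-0.577,0,0.35],[0,0,0,-0.82,-0.577,0,0.35],[0,0,0,-0.82,-0.577,0,0.35],[0,0,0,-0.82,-0.577,0,0.35],[0,0,0,-0.82,-0.577,0,0.35],[0,0,0,-0.82,-0.577,0,0.35],[0,0,0,-0.82,-0.577,0,0.35]]' 40
python3 -m inch '[[0,0,0,-0.82,-0.577,0,0.35],[0,0,0,-0.82,-0.577,0,0.35],[0,0,0,-0.82,-0.577,0,0.35],[0,0,0,-0.82,-0.577,0,0.35],[0,0,0,-0.82,-0.577,0,0.35],[0,0,0,-0.82,-0.577,0,0.35],[0,0,0,-0.82,-0.577,0,0.35],[0,0,0,0,0,0,0.35]]'
python3 go.py 525.5 265.5 252
```

```text
clock: 0.77
eef_pos: [283.4, 485.6, 253.0]
tcp_rot: [-3.141, -0.0, 3.009]
contact_force: [0.4, -0.5, -0.4]
opening: 0.649
grasp_force: 0.0
clock: 1.43
eef_pos: [414.0, 365.1, 253.0]
tcp_rot: [-3.14, 0.001, 3.007]
contact_force: [0.4, 0.1, -0.7]
opening: 0.651
grasp_force: 0.0
t 1.43 pos [414.  365.1 253. ] F [ 0.4  0.1 -0.7] open 0.651 tooly 82.28 zdir [ 0.001 -0.001 -1.   ]
units [-4.955 -3.349  0.049]
```

```bash

python3 -m inch '[[0,0,0,-0.826,-0.558,0,0.35],[0,0,0,-0.826,-0.558,0,0.35],[0,0,0,-0.826,-0.558,0,0.35],[0,0,0,-0.826,-0.558,0,0.35],[0,0,0,-0.826,-0.558,0,0.35],[0,0,0,-0.826,-0.558,0,0.35],[0,0,0,0,0,0,0.35],[0,0,0,0,0,0,0.35]]'
python3 go.py 525.5 265.5 137
python3 - <<'E'
from rig import grab_frame
import cv2,numpy as np
a=grab_frame("side")["pixels"][200:370,130:300]; b=grab_frame("top")["pixels"][150:270,90:230]
o=np.hstack([cv2.resize(a,(400,400),interpolation=2),cv2.resize(b,(400,400),interpolation=2)])
cv2.imwrite("pics/above.png",cv2.convertScaleAbs(o[...,::-1],alpha=1.7))
E
```

```text
clock: 2.1
eef_pos: [523.6, 267.9, 252.8]
tcp_rot: [-3.141, -0.001, 3.007]
contact_force: [-0.5, 0.4, 0.5]
opening: 0.65
grasp_force: 0.0
t 2.1 pos [523.6 267.9 252.8] F [-0.5  0.4  0.5] open 0.65 tooly 82.29 zdir [-0.001 -0.    -1.   ]
units [-0.092 -0.084  4.633]
```

View pics/above.png

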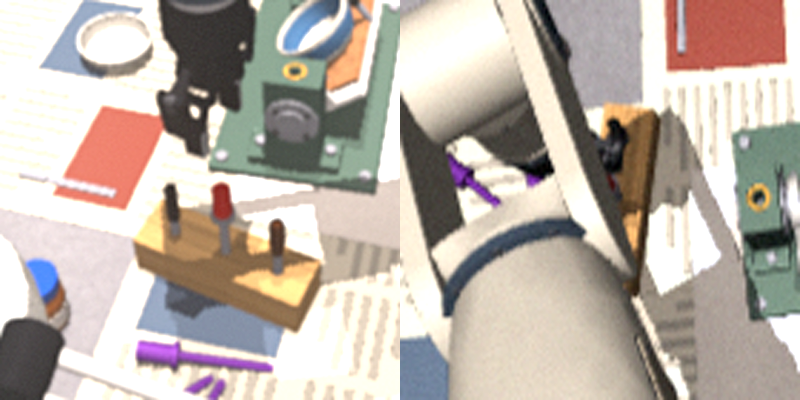

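The picture shows the gripper above the pin (side crop (220,200)), which hasn't moved. The three free-standing purple pins have toppled: (205,355) in the side crop. The tool was at 253 mm and felt no contact, so I can't attribute this to the tool. I'll carry on with the descent.

```bash

python3 -m inch '[[0,0,0,-0.09,-0.085,0.8,0.35],[0,0,0,0,0,0.8,0.35],[0,0,0,0,0,0.8,0.35],[0,0,0,0,0,0.8,0.35],[0,0,0,0,0,0.8,0.35],[0,0,0,0,0,0.4,0.35],[0,0,0,0,0,0.23,0.35],[0,0,0,0,0,0,0.35]]'
python3 go.py 525.5 265.5 137
python3 -m inch '[[0,0,0,0,0,0,1],[0,0,0,0,0,0,1],[0,0,0,0,0,0,1],[0,0,0,0,0,0,1],[0,0,0,0,0,0,1],[0,0,0,0,0,0,1]]' 40
python3 go.py 525.5 265.5 137
```

```text
clock: 2.87
eef_pos: [524.4, 266.3, 136.7]
tcp_rot: [-3.141, -0.002, 3.01]
contact_force: [0.1, 0.0, 0.7]
opening: 0.65
grasp_force: 0.0
t 2.87 pos [524.4 266.3 136.7] F [0.1 0.  0.7] open 0.65 tooly 82.45 zdir [-0.002 -0.001 -1.   ]
units [-0.047 -0.024 -0.013]
clock: 3.37
eef_pos: [526.1, 266.1, 138.6]
tcp_rot: [3.141, 0.002, 3.009]
contact_force: [-1.4, -1.0, 6.1]
opening: 0.207
grasp_force: 39.0
t 3.37 pos [526.1 266.1 138.6] F [-1.4 -1.   6.1] open 0.207 tooly 82.4 zdir [ 0.002  0.001 -1.   ]
units [ 0.02  -0.026  0.064]
```

```bash

python3 -m inch '[[0,0,0,0,0,-0.3,1],[0,0,0,0,0,-0.6,1],[0,0,0,0,0,-0.9,1],[0,0,0,0,0,-1,1],[0,0,0,0,0,-1,1],[0,0,0,0,0,-1,1],[0,0,0,0,0,-1,1],[0,0,0,0,0,-1,1]]'
python3 go.py 505 150 302
python3 - <<'E'
from rig import grab_frame
from h import *
np.set_printoptions(precision=1,suppress=True)
f=grab_frame("side"); pickle.dump(f,open("s1.pkl","wb"))
for c,s,m in blobs(f,(0,150,30),(8,255,255),8,(150,100,320,330)): print(c,s,np.nanmedian(cloud(f)[m],0))
a=f["pixels"][100:300,150:350]
cv2.imwrite("pics/lift.png",cv2.convertScaleAbs(cv2.resize(a,(600,600),interpolation=2)[...,::-1],alpha=1.7))
E
```

```text
clock: 4.03
eef_pos: [525.0, 265.7, 309.2]
tcp_rot: [3.141, -0.0, 3.009]
contact_force: [1.1, 0.4, -1.1]
opening: 0.211
grasp_force: 39.2
t 4.03 pos [525.  265.7 309.2] F [ 1.1  0.4 -1.1] open 0.211 tooly 82.4 zdir [-0.  0. -1.]
units [ 0.181 -4.694  0.287]
[221.8 229.5] [221, 225, 2, 11, 13] [518.5 265.4 314.5]
```

View pics/lift.png

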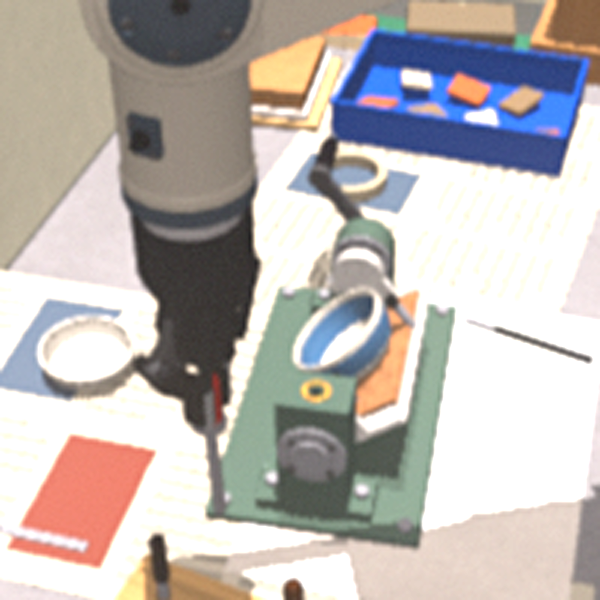

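Pin is held upright in the gripper: shank from (205,395) to its tip at (220,510) in the crop. The head is half hidden by the near finger. Now measuring the shank axis.

```bash
cat > pin.py <<'E'
from h import *
np.set_printoptions(precision=1,suppress=True)
def shank(f,x,y,tz):
    P=cloud(f); 
    m=(abs(P[...,0]-x)<25)&(abs(P[...,1]-y)<25)&(P[...,2]>tz-25)&(P[...,2]<tz+80)
    n,l,s,c=cv2.connectedComponentsWithStats(m.astype(np.uint8))
    i=1+np.argmax(s[1:,4]); m=l==i; rows=np.unique(np.where(m)[0])
    out=[]
    for v in rows:
        u=np.where(m[v])[0]; out.append((v,u.mean(),len(u),*np.nanmedian(P[v][m[v]],0)))
    return np.array(out)
if __name__=="__main__":
    import sys
    f=pickle.load(open(sys.argv[1],"rb")); a=shank(f,*map(float,sys.argv[2:5])); print(a)
E
python3 pin.py s1.pkl 522 266 183
```

```text
[[247.  220.    5.  524.8 268.4 261.8]
 [248.  220.    5.  524.4 269.2 259.1]
 [249.  220.    5.  524.2 268.7 255.5]
 [250.  220.    5.  523.9 268.2 252.8]
 [251.  220.5   4.  524.  269.3 250.4]
 [252.  220.5   4.  524.  269.  246.6]
 [253.  220.5   4.  524.3 269.1 243.5]
 [254.  221.    5.  523.  270.2 242.3]
 [255.  221.    5.  523.  269.8 238.2]
 [256.  221.    5.  523.5 269.7 234.5]
 [257.  221.    5.  523.2 269.6 230.5]
 [258.  221.    5.  524.1 269.1 227.1]
 [259.  221.5   4.  523.4 269.2 225.2]
 [260.  221.5   4.  523.6 268.9 221.8]
 [261.  221.5   4.  523.5 269.5 219.4]
 [262.  222.    5.  522.9 268.7 213.8]
 [263.  222.    5.  523.  268.9 212.2]
 [264.  222.    5.  523.3 268.2 207. ]
 [265.  222.    5.  523.1 269.1 206.1]
 [266.  222.    5.  523.4 267.  200.6]
 [267.  222.5   4.  522.4 269.3 199.7]
 [268.  222.5   4.  523.1 268.2 194.9]
 [269.  222.5   4.  522.5 269.6 192.8]
 [270.  222.5   4.  522.9 269.4 189.7]
 [271.  223.    3.  521.8 269.7 186.9]]
```

```bash
python3 go.py 505 89.6 290
```

```text
t 4.08 pos [527.  266.7 314.6] F [3.1 0.6 3.1] open 0.208 tooly 82.4 zdir [ 0.006  0.003 -1.   ]
units [-0.061 -7.142  0.955]
```

```bash

python3 -m inch '[[0,0,0,0,-0.6,0,1],[0,0,0,0,-0.95,0,1],[0,0,0,0,-1,0,1],[0,0,0,0,-1,0,1],[0,0,0,0,-1,0,1],[0,0,0,-0.03,-1,0,1],[0,0,0,-0.03,-0.95,0,1],[0,0,0,0,-0.64,0,1]]'
python3 -m inch '[[0,0,0,0,0,0.4,1],[0,0,0,0,0,0.4,1],[0,0,0,0,0,0.15,1],[0,0,0,0,0,0,1],[0,0,0,0,0,0,1]]'
python3 go.py 505 89.6 290
python3 - <<'E'
from rig import grab_frame
from h import *
f=grab_frame("side"); pickle.dump(f,open("s2.pkl","wb"))
g=grab_frame("top"); pickle.dump(g,open("t2.pkl","wb"))
o=np.hstack([cv2.resize(f["pixels"][180:260,210:290],(400,400),interpolation=2),cv2.resize(g["pixels"][160:260,170:270],(400,400),interpolation=2)])
cv2.imwrite("pics/over.png",cv2.convertScaleAbs(o[...,::-1],alpha=1.7))
E
python3 pin.py s2.pkl 505 90 164
```

```text
clock: 4.75
eef_pos: [502.1, 86.4, 307.0]
tcp_rot: [-3.141, -0.001, 3.008]
contact_force: [-0.0, -0.1, -1.4]
opening: 0.21
grasp_force: 39.2
clock: 5.17
eef_pos: [503.0, 89.4, 283.1]
tcp_rot: [-3.141, -0.001, 3.01]
contact_force: [-0.4, 1.2, -0.6]
opening: 0.212
grasp_force: 39.3
t 5.17 pos [503.   89.4 283.1] F [-0.4  1.2 -0.6] open 0.212 tooly 82.46 zdir [-0.001 -0.    -1.   ]
units [-0.077  0.018 -0.275]
[[204.  256.    1.  500.   91.2 242. ]
 [205.  254.5   4.  503.   93.9 240.2]
 [206.  254.5   4.  503.5  91.8 234.8]
 [207.  254.5   4.  503.7  92.  232. ]
 [208.  254.5   4.  503.4  92.7 228.9]
 [209.  254.5   4.  502.9  91.8 225. ]
 [210.  254.5   4.  503.2  93.7 223.4]
 [211.  254.5   4.  504.   90.6 217.7]
 [212.  254.5   4.  503.2  92.3 216.5]
 [213.  254.5   4.  502.9  94.6 214. ]
 [214.  254.5   4.  502.7  93.3 210.4]
 [215.  254.5   4.  503.2  92.6 206.8]
 [216.  254.5   4.  503.4  92.2 202.7]
 [217.  255.    3.  501.9  94.1 201.1]
 [218.  255.5   4.  501.5  91.4 195.5]
 [219.  255.5   4.  500.8  93.5 193.6]
 [220.  255.5   4.  501.4  91.  187.9]
 [221.  255.5   4.  501.4  90.5 184. ]
 [222.  255.5   4.  501.2  92.4 182.7]
 [223.  255.5   4.  501.1  92.8 179.3]
 [224.  252.4   9.  518.   72.  150.6]
 [225.  253.5  14.  509.9  74.5 150.4]
 [226.  256.   19.  500.8  75.7 150.5]
 [227.  256.   21.  500.1  79.3 151.1]
 [228.  255.5  20.  501.2  84.3 150.1]
 [229.  255.   21.  502.2  84.9 151.3]
 [230.  254.5  20.  507.   86.9 149.5]
 [231.  254.   21.  508.4  89.4 149.2]
 [232.  253.4  18.  508.2  96.4 150.1]
 [233.  253.5  20.  504.4 100.  150.1]
 [234.  252.5  20.  505.8 102.9 150.1]
 [235.  252.5  20.  505.1 106.6 149.9]
 [236.  252.5  20.  503.2 110.6 149.5]
 [237.  252.5  18.  503.6 111.1 146.4]
 [238.  252.   19.  504.3 111.8 143.2]
 [239.  255.6  11.  495.1 110.9 141. ]
 [240.  258.3   3.  486.8 111.4 139.3]]
```

View pics/over.png

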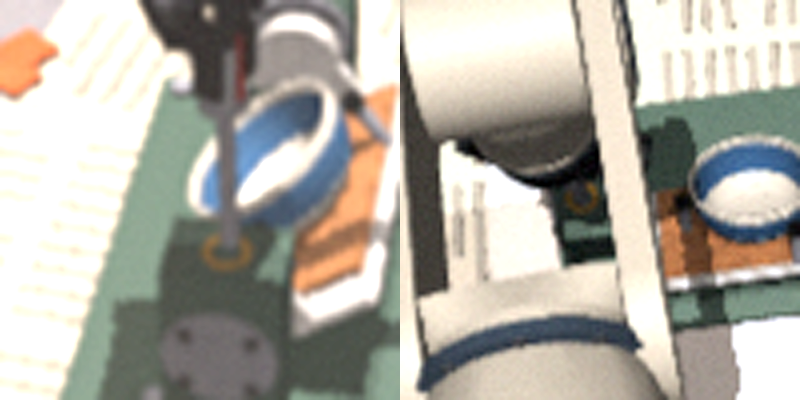

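Side crop shows the tip (228,250) just at the brass ring (228,252), with the shank slightly tilted. The top view is mostly blocked by the arm, though the ring is visible at (580,195). Next I'll check the tilt by projection.

```bash
python3 - <<'E'
from h import *
np.set_printoptions(precision=2,suppress=True)
for n,top,col in(("s1",(525,265.5),None),("s2",(504,88.5),None)):
    f=pickle.load(open(n+".pkl","rb")); A=np.linalg.inv(f["cam_to_world"])
    def px(p): q=A@[*p,1]; return K(f)*q[:2]/q[2]+[f["cx"],f["cy"]]
    print(n,[px((*top,z)) for z in (260,240,200,180,158,150)])
    # subpixel shank column: intensity-weighted via depth contrast
    z=f["z_map"]; rows=(248,268) if n=="s1" else (206,223)
    img=f["pixels"].astype(int).sum(2)
    for v in range(rows[0],rows[1],4): 
        c=220 if n=="s1" else 255; print(v,img[v,c-6:c+9],z[v,c-6:c+9].astype(int))
E
```

```text
s1 [array([220.45, 246.58]), array([220.99, 253.03]), array([222.02, 265.38]), array([222.51, 271.3 ]), array([223.04, 277.64]), array([223.23, 279.9 ])]
248 [577 582 586 562 394 237 195 188 301 537 562 416 296 275 276] [1247 1250 1250 1252  902  899  898  898  902 1252 1252 1242 1232 1238
 1238]
252 [466 448 471 469 380 256 201 195 226 301 292 275 280 276 280] [1243 1243 1239 1244 1240  909  905  906  908 1239 1224 1223 1221 1225
 1223]
256 [455 461 503 531 516 364 227 202 199 212 264 286 284 280 281] [1228 1227 1230 1230 1230  916  915  913  911  920 1212 1211 1209 1212
 1212]
260 [552 564 565 573 562 470 304 207 200 204 235 275 284 279 281] [1217 1216 1221 1216 1216 1211  922  923  923  925 1200 1204 1202 1203
 1204]
264 [571 558 555 534 515 458 323 219 200 199 249 349 336 294 282] [1205 1205 1202 1209 1208 1207  935  934  932  930  936 1190 1191 1191
 1190]
s2 [array([254.73, 197.31]), array([254.78, 203.6 ]), array([254.87, 215.72]), array([254.91, 221.57]), array([254.96, 227.83]), array([254.97, 230.07])]
206 [269 267 272 271 223 188 194 216 275 276 252 248 247 248 240] [1381 1369 1382 1378 1039 1037 1037 1043 1276 1273 1272 1276 1276 1267
 1275]
210 [286 384 476 471 323 210 192 201 237 270 280 279 274 278 306] [1363 1361 1264 1266 1044 1044 1043 1045 1273 1272 1274 1276 1277 1271
 1274]
214 [475 457 367 293 230 201 197 201 245 279 318 416 520 584 589] [1255 1254 1264 1268 1057 1051 1049 1054 1270 1278 1272 1278 1271 1279
 1276]
218 [463 345 282 278 244 203 193 192 323 512 605 618 561 455 357] [1248 1251 1253 1256 1258 1059 1062 1065 1066 1270 1268 1270 1270 1269
 1180]
222 [338 381 365 299 237 207 195 194 206 221 230 200 180 163 158] [1217 1215 1210 1205 1202 1069 1069 1072 1073 1187 1190 1186 1189 1185
 1188]
```

```bash
python3 go.py 505 89.6 280
```

```text
t 5.27 pos [503.4  89.4 283.8] F [-0.4 -0.2 -0.2] open 0.208 tooly 82.46 zdir [-0.  0. -1.]
units [-0.061  0.016  0.153]
```

```bash

python3 -m inch '[[0,0,0,-0.045,0.02,0.1,1],[0,0,0,0,0,0.1,1],[0,0,0,0,0,0.1,1],[0,0,0,0,0,0.1,1],[0,0,0,0,0,0.1,1],[0,0,0,0,0,0,1]]'
python3 go.py 504.4 89.8 238.5
```

```text
clock: 5.77
eef_pos: [504.2, 89.0, 270.7]
tcp_rot: [-3.141, -0.001, 3.009]
contact_force: [-0.9, -0.1, -1.5]
opening: 0.207
grasp_force: 39.3
t 5.77 pos [504.2  89.  270.7] F [-0.9 -0.1 -1.5] open 0.207 tooly 82.4 zdir [-0.001 -0.    -1.   ]
units [-0.007  0.032  1.287]
```

```bash

python3 -m inch '[[0,0,0,0,0.015,0.12,1],[0,0,0,0,0,0.12,1],[0,0,0,0,0,0.12,1],[0,0,0,0,0,0.12,1],[0,0,0,0,0,0,1]]'
python3 go.py 504.4 89.8 238.5
```

```text
clock: 6.18
eef_pos: [504.1, 89.4, 258.5]
tcp_rot: [-3.141, -0.001, 3.009]
contact_force: [-0.1, -0.5, -0.6]
opening: 0.211
grasp_force: 39.3
t 6.18 pos [504.1  89.4 258.5] F [-0.1 -0.5 -0.6] open 0.211 tooly 82.4 zdir [-0.001 -0.    -1.   ]
units [-0.009  0.017  0.801]
```

Tip is about 16 mm inside the hole with no contact force. I'll keep descending.

```bash

python3 -m inch '[[0,0,0,0,0,0.12,1],[0,0,0,0,0,0.12,1],[0,0,0,0,0,0.12,1],[0,0,0,0,0,0.12,1],[0,0,0,0,0,0.08,1],[0,0,0,0,0,0,1]]'
python3 go.py 504.4 89.8 238.5
python3 -m inch '[[0,0,0,0,0,0.06,1],[0,0,0,0,0,0.06,1],[0,0,0,0,0,0,1]]'
python3 go.py 504.4 89.8 238.5
```

```text
clock: 6.68
eef_pos: [504.2, 89.4, 244.7]
tcp_rot: [-3.141, -0.001, 3.009]
contact_force: [-0.8, 0.4, -0.6]
opening: 0.211
grasp_force: 39.3
t 6.68 pos [504.2  89.4 244.7] F [-0.8  0.4 -0.6] open 0.211 tooly 82.4 zdir [-0.001 -0.    -1.   ]
units [-0.005  0.015  0.249]
clock: 6.93
eef_pos: [504.4, 89.5, 242.1]
tcp_rot: [-3.141, -0.0, 3.009]
contact_force: [-1.2, 0.4, -0.8]
opening: 0.209
grasp_force: 39.3
t 6.93 pos [504.4  89.5 242.1] F [-1.2  0.4 -0.8] open 0.209 tooly 82.41 zdir [-0. -0. -1.]
units [0.004 0.013 0.143]
```

```bash

python3 -m inch '[[0,0,0,0,0,0.06,1],[0,0,0,0,0,0.05,1],[0,0,0,0,0,0,1]]'|grep -A0 -E "pos|contact"
python3 -m inch '[[0,0,0,0,0,0.04,1],[0,0,0,0,0,0,1]]'|grep -E "pos|contact"
python3 -m inch '[[0,0,0,0,0,0.04,1],[0,0,0,0,0,0,1]]'|grep -E "pos|contact"
```

```text
eef_pos: [505.6, 89.6, 241.0]
--
contact_force: [-2.1, -0.6, 11.6]
eef_pos: [506.0, 89.6, 240.8]
contact_force: [-1.4, -0.5, 17.6]
eef_pos: [506.5, 89.6, 240.5]
contact_force: [-2.2, -1.9, 22.1]
```

```bash

python3 -m inch '[[0,0,0,0,0,-0.07,1],[0,0,0,0,0,-0.05,1],[0,0,0,0,0,0,1]]'|grep -E "pos|contact"
python3 -m inch '[[0,0,0,0,0,0,0.75],[0,0,0,0,0,0,0.7],[0,0,0,0,0,0,0.6],[0,0,0,0,0,0,0.45],[0,0,0,0,0,0,0.4],[0,0,0,0,0,-0.2,0.4],[0,0,0,0,0,-0.6,0.4],[0,0,0,0,0,-0.9,0.4]]'
python3 -m inch '[[0,0,0,0,0,-0.9,0.4],[0,0,0,0,0,-0.9,0.4],[0,0,0,0,0,-0.3,0.4],[0,0,0,0,0,0,0.4]]'
python3 go.py 593 -239 320
python3 - <<'E'
from rig import grab_frame
from h import *
np.set_printoptions(precision=1,suppress=True)
f=grab_frame("side"); pickle.dump(f,open("s3.pkl","wb"))
for c,s,m in blobs(f,(0,150,30),(8,255,255),8,(200,100,320,260)): print(c,s,np.nanmedian(cloud(f)[m],0),np.nanmax(cloud(f)[m],0))
E
```

```text
eef_pos: [505.0, 89.6, 241.1]
contact_force: [0.5, 0.4, 5.0]
clock: 8.43
eef_pos: [503.4, 89.3, 282.1]
tcp_rot: [-3.14, -0.004, 3.009]
contact_force: [0.0, -0.5, 0.5]
opening: 0.599
grasp_force: 0.0
clock: 8.77
eef_pos: [505.5, 89.7, 337.7]
tcp_rot: [3.14, 0.004, 3.009]
contact_force: [-0.8, -0.4, -0.4]
opening: 0.599
grasp_force: 0.0
t 8.77 pos [505.5  89.7 337.7] F [-0.8 -0.4 -0.4] open 0.599 tooly 82.41 zdir [ 0.004  0.001 -1.   ]
units [ -5.203 -12.57    0.713]
[252.6 205.7] [250, 199, 7, 14, 83] [507.3  96.9 240.3] [516.6 101.1 252.3]
```

Pin stands in the hole (head top at 252 mm). Now to the crank.

```bash

python3 -m inch '[[0,0,0,-0.4,-0.95,0,0.4],[0,0,0,-0.4,-0.97,0,0.4],[0,0,0,-0.4,-0.97,0,0.4],[0,0,0,-0.4,-0.97,0,0.4],[0,0,0,-0.4,-0.97,0,0.4],[0,0,0,-0.4,-0.97,0,0.4],[0,0,0,-0.4,-0.97,0,0.4],[0,0,0,-0.4,-0.97,0,0.4]]'
python3 -m inch '[[0,0,0,-0.4,-0.97,0,0.4],[0,0,0,-0.4,-0.97,0,0.4],[0,0,0.0383,-0.4,-0.97,0,0.4],[0,0,0.0383,0,0,0,0.4],[0,0,0.0383,0,0,0,0.4],[0,0,0.0383,0,0,0,0.4],[0,0,0.0383,0,0,0,0.4],[0,0,0.0383,0,0,0,0.4]]'
python3 -m inch '[[0,0,0.0383,0,0,0,0.4],[0,0,0.0383,0,0,0,0.4],[0,0,0.0383,0,0,0,0.4],[0,0,0.0383,0,0,0,0.4],[0,0,0.0383,0,0,0,0.4],[0,0,0,0,0,0,0.4],[0,0,0,0,0,0,0.4]]'
python3 go.py 593 -239 260
python3 - <<'E'
from h import *
from rig import grab_frame
np.set_printoptions(precision=1,suppress=True)
T=pickle.load(open("top.pkl","rb"))
b=blobs(T,(0,0,0),(180,255,40),8,(311,165,345,190))[0]; m=b[2]; print(b[0],b[1])
P=cloud(T)[m]; e=np.array([.9931,.1175]); o=np.array([518.8,-43.9]); n=np.array([-.1175,.9931])
for c in((b[0]),): 
    for z in(160,165): p=onz(T,*c,z); print(p,"stand xy",(p[:2]-o)@e,(p[:2]-o)@n)
q=P[~np.isnan(P[:,0])]; print("cloud stand x,y,z",np.median((q[:,:2]-o)@e),np.percentile((q[:,:2]-o)@n,[2,50,98]),np.median(q[:,2]))
p=np.array([504.2,89.4])-o; print("hole stand",p@e,p@n)
f=grab_frame("side"); pickle.dump(f,open("s4.pkl","wb"))
cv2.imwrite("pics/crank.png",cv2.convertScaleAbs(cv2.resize(f["pixels"][100:250,200:350],(600,600),interpolation=2)[...,::-1],alpha=1.7))
E
```

```text
clock: 9.48
eef_pos: [557.6, -114.1, 333.5]
tcp_rot: [3.141, -0.003, 3.009]
contact_force: [0.2, -0.1, -0.3]
opening: 0.601
grasp_force: 0.0
clock: 10.15
eef_pos: [577.6, -188.9, 333.2]
tcp_rot: [-3.14, -0.003, 2.281]
contact_force: [0.7, -0.7, 0.5]
opening: 0.601
grasp_force: 0.0
clock: 10.73
eef_pos: [577.8, -188.8, 333.9]
tcp_rot: [-3.139, -0.001, 1.689]
contact_force: [0.1, -0.5, 0.4]
opening: 0.601
grasp_force: 0.0
t 10.73 pos [ 577.8 -188.8  333.9] F [ 0.1 -0.5  0.4] open 0.601 tooly 6.79 zdir [-0.002  0.001 -1.   ]
units [-2.069  0.372  2.954]
[319.3 177.8] [311, 175, 18, 7, 93]
[ 595.8 -239.6  160. ] stand xy 53.52095402247964 -203.41524202456216
[ 594.6 -238.8  165. ] stand xy 52.39189196554949 -202.4244482925448
cloud stand x,y,z 51.08274274682093 [-228.4 -202.5 -174.5] 171.36131256684632
hole stand 1.1634900000000346 134.09573
```

View pics/crank.png

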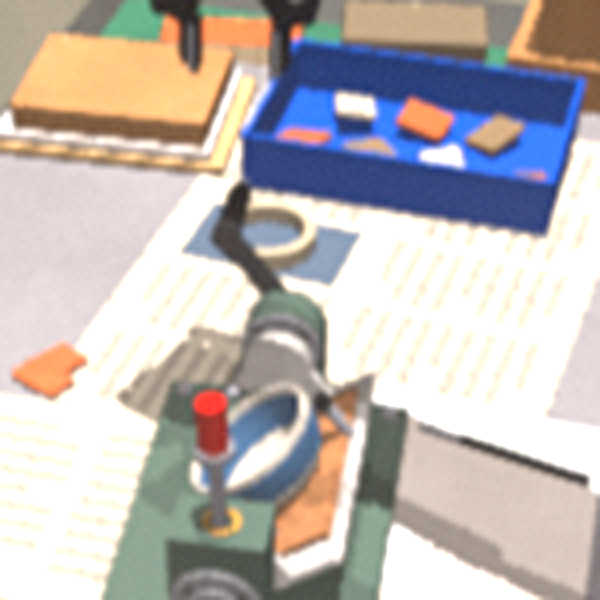

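Pin stands in the ring (crop (215,450)) with only a slight lean. The crank sleeve is at (238,205), free and under the gripper's side. Moving to grip the sleeve at about (595,-238,163).

```bash
python3 go.py 595.1 -238.3 165.5
python3 -m inch '[[0,0,0,-0.7,0.15,0.3,0.4],[0,0,0,-0.7,0.15,0.9,0.4],[0,0,0,-0.62,0.16,0.9,0.4],[0,0,0,0,0,0.9,0.4],[0,0,0,0,0,0.9,0.4],[0,0,0,0,0,0.5,0.4],[0,0,0,0,0,0,0.4],[0,0,0,0,0,0,0.4]]' 
python3 go.py 595.1 -238.3 165.5
```

```text
t 10.78 pos [ 577.9 -188.8  334.2] F [-0.4 -0.2  0.1] open 0.599 tooly 6.81 zdir [-0.002  0.001 -1.   ]
units [-2.052  0.459  6.747]
clock: 11.45
eef_pos: [595.4, -238.0, 225.1]
tcp_rot: [-3.141, -0.001, 1.687]
contact_force: [-0.6, 0.1, 0.2]
opening: 0.597
grasp_force: 0.0
t 11.45 pos [ 595.4 -238.   225.1] F [-0.6  0.1  0.2] open 0.597 tooly 6.63 zdir [-0.001  0.    -1.   ]
units [-0.011 -0.012  2.384]
```

```bash

python3 -m inch '[[0,0,0,0,0,0.6,0.4],[0,0,0,0,0,0.6,0.4],[0,0,0,0,0,0.6,0.4],[0,0,0,0,0,0.4,0.4],[0,0,0,0,0,0.18,0.4],[0,0,0,0,0,0,0.4],[0,0,0,0,0,0,0.4]]' 
python3 go.py 595.1 -238.3 165.5
python3 - <<'E'
from h import *
from rig import grab_frame
f=grab_frame("side"); g=grab_frame("top")
o=np.hstack([cv2.resize(f["pixels"][70:220,190:340],(400,400),interpolation=2),cv2.resize(g["pixels"][140:240,260:360],(400,400),interpolation=2)])
cv2.imwrite("pics/sleeve.png",cv2.convertScaleAbs(o[...,::-1],alpha=1.9))
E
```

```text
clock: 12.03
eef_pos: [596.1, -238.0, 167.0]
tcp_rot: [3.141, 0.001, 1.686]
contact_force: [0.3, -0.1, -1.1]
opening: 0.596
grasp_force: 0.0
t 12.03 pos [ 596.1 -238.   167. ] F [ 0.3 -0.1 -1.1] open 0.596 tooly 6.59 zdir [ 0.001 -0.    -1.   ]
units [-0.008 -0.041  0.058]
```

View pics/sleeve.png

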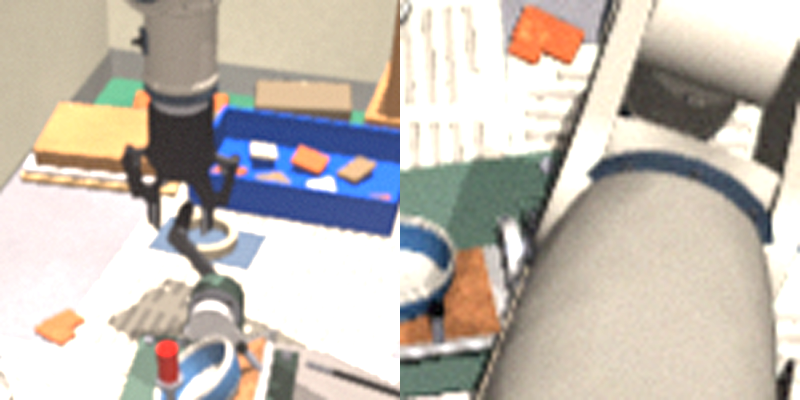

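Fingers straddle the sleeve (side crop (182,215)). Closing gently.

```bash

python3 -m inch '[[0,0,0,0,0,0.03,0.6],[0,0,0,0,0,0,0.7],[0,0,0,0,0,0,0.75],[0,0,0,0,0,0,0.8],[0,0,0,0,0,0,0.9],[0,0,0,0,0,0,0.9],[0,0,0,0,0,0,0.9]]' 22
python3 go.py 595.1 -238.3 165.5
```

```text
clock: 12.72
eef_pos: [595.2, -238.0, 165.2]
tcp_rot: [-3.141, 0.0, 1.686]
contact_force: [-2.0, -2.4, 0.9]
opening: 0.221
grasp_force: 21.9
t 12.72 pos [ 595.2 -238.   165.2] F [-2.  -2.4  0.9] open 0.221 tooly 6.57 zdir [-0.001 -0.    -1.   ]
units [-0.013 -0.008 -0.012]
```

```bash
cat > mon.py <<'E'
from h import *
from rig import r,grab_frame
f=grab_frame("side"); s=r.sense()
e=np.array([.9931,.1175]); o=np.array([519.9,-43.9]); p=np.array(s["eef_pos"]); F=np.array(s["contact_force"])
x=(p[:2]-o)@e; z=p[2]-3-95; th=np.arctan2(x,z)
print("t %.2f th %.3f rad %.1f"%(s["clock"],th,np.hypot(x,z)),"Ft(resist) %.1f Frad %.1f"%(F[:2]@e*np.cos(th)-F[2]*np.sin(th),F[:2]@e*np.sin(th)+F[2]*np.cos(th)),
 "head",[(c.tolist(),q[4]) for c,q,m in blobs(f,(0,150,30),(8,255,255),20,(235,180,280,245))])
E
python3 mon.py
python3 -m inch '[[0,0,0,0,-0.055,-0.04,0.9],[0,0,0,0,-0.056,-0.039,0.9],[0,0,0,0,-0.056,-0.038,0.9],[0,0,0,0,-0.057,-0.038,0.9],[0,0,0,0,-0.057,-0.037,0.9],[0,0,0,0,-0.058,-0.036,0.9],[0,0,0,0,-0.058,-0.035,0.9],[0,0,0,0,-0.059,-0.034,0.9]]' >/dev/null
python3 mon.py
```

```text
t 12.77 th 0.659 rad 85.0 Ft(resist) -2.9 Frad -1.8 head [([252.8, 204.4], 94)]
t 13.48 th 0.497 rad 85.4 Ft(resist) 1.7 Frad -2.2 head [([251.9, 204.1], 98)]
```

```bash

python3 -m inch '[[0,0,0,0,-0.060,-0.032,0.9],[0,0,0,0,-0.060,-0.031,0.9],[0,0,0,0,-0.061,-0.030,0.9],[0,0,0,0,-0.062,-0.029,0.9],[0,0,0,0,-0.062,-0.028,0.9],[0,0,0,0,-0.063,-0.026,0.9],[0,0,0,0,-0.063,-0.025,0.9],[0,0,0,0,-0.064,-0.024,0.9]]' >/dev/null
python3 mon.py
```

```text
t 14.20 th 0.340 rad 85.7 Ft(resist) 1.1 Frad 2.1 head [([252.0, 204.2], 94)]
```

```bash

python3 -m inch '[[0,0,0,0,-0.064,-0.022,0.9],[0,0,0,0,-0.065,-0.021,0.9],[0,0,0,0,-0.065,-0.020,0.9],[0,0,0,0,-0.065,-0.018,0.9],[0,0,0,0,-0.066,-0.017,0.9],[0,0,0,0,-0.066,-0.016,0.9],[0,0,0,0,-0.066,-0.014,0.9],[0,0,0,0,-0.067,-0.013,0.9]]' >/dev/null
python3 mon.py
```

```text
t 14.92 th 0.182 rad 86.0 Ft(resist) 1.2 Frad 8.0 head [([252.0, 204.1], 92)]
```

```bash

python3 -m inch '[[0,0,0,0,-0.067,-0.022,0.9],[0,0,0,0,-0.067,-0.020,0.9],[0,0,0,0,-0.067,-0.018,0.9],[0,0,0,0,-0.068,-0.007,0.9],[0,0,0,0,-0.068,-0.006,0.9],[0,0,0,0,-0.068,-0.004,0.9],[0,0,0,0,-0.068,-0.003,0.9],[0,0,0,0,-0.068,-0.002,0.9]]' >/dev/null
python3 mon.py
```

```text
t 15.63 th 0.019 rad 86.4 Ft(resist) 2.3 Frad 8.2 head [([252.1, 204.5], 92)]
```

```bash

python3 -m inch '[[0,0,0,0,-0.068,-0.010,0.9],[0,0,0,0,-0.068,-0.009,0.9],[0,0,0,0,-0.068,0.002,0.9],[0,0,0,0,-0.068,0.004,0.9],[0,0,0,0,-0.068,0.005,0.9],[0,0,0,0,-0.068,0.007,0.9],[0,0,0,0,-0.067,0.008,0.9],[0,0,0,0,-0.067,0.009,0.9]]' >/dev/null
python3 mon.py
```

```text
t 16.35 th -0.140 rad 86.7 Ft(resist) 2.8 Frad 8.3 head [([252.1, 205.0], 87)]
```

```bash

python3 -m inch '[[0,0,0,0,-0.067,0.009,0.9],[0,0,0,0,-0.067,0.010,0.9],[0,0,0,0,-0.067,0.011,0.9],[0,0,0,0,-0.067,0.012,0.9],[0,0,0,0,-0.066,0.014,0.9],[0,0,0,0,-0.066,0.016,0.9],[0,0,0,0,-0.066,0.018,0.9],[0,0,0,0,-0.065,0.019,0.9]]' >/dev/null
python3 mon.py
```

```text
t 17.07 th -0.300 rad 87.0 Ft(resist) 3.2 Frad 9.1 head [([254.7, 219.8], 72)]
```

Pin has fallen (head dropped by 15 px). Now creeping until firm.

```bash

python3 -m inch '[[0,0,0,0,-0.032,0.009,0.9],[0,0,0,0,-0.032,0.010,0.9],[0,0,0,0,-0.032,0.010,0.9],[0,0,0,0,0,0,0.9]]' >/dev/null
python3 mon.py
```

```text
t 17.45 th -0.328 rad 87.0 Ft(resist) 1.9 Frad 10.0 head [([254.7, 219.9], 72)]
```

```bash

python3 -m inch '[[0,0,0,0,-0.032,0.010,0.9],[0,0,0,0,-0.032,0.011,0.9],[0,0,0,0,0,0,0.9]]' >/dev/null
python3 mon.py
```

```text
t 17.75 th -0.347 rad 87.1 Ft(resist) 2.1 Frad 8.6 head [([254.7, 219.8], 73)]
```

```bash

python3 -m inch '[[0,0,0,0,-0.024,0.009,0.9],[0,0,0,0,-0.024,0.009,0.9],[0,0,0,0,0,0,0.9]]' >/dev/null
python3 mon.py
```

```text
t 18.05 th -0.362 rad 87.1 Ft(resist) 2.4 Frad 9.4 head [([254.6, 219.8], 74)]
```

```bash

python3 -m inch '[[0,0,0,0,-0.024,0.009,0.9],[0,0,0,0,-0.024,0.009,0.9],[0,0,0,0,0,0,0.9]]' >/dev/null
python3 mon.py
```

```text
t 18.35 th -0.376 rad 87.1 Ft(resist) 3.9 Frad 10.2 head [([254.9, 219.8], 75)]
```

```bash

python3 -m inch '[[0,0,0,0,-0.024,0.009,0.9],[0,0,0,0,-0.024,0.009,0.9],[0,0,0,0,0,0,0.9]]' >/dev/null
python3 mon.py
```

```text
t 18.65 th -0.389 rad 87.1 Ft(resist) 3.8 Frad 9.0 head [([255.2, 219.7], 76)]
```

```bash

python3 -m inch '[[0,0,0,0,-0.016,0.007,0.9],[0,0,0,0,-0.016,0.007,0.9],[0,0,0,0,0,0,0.9]]' >/dev/null
python3 mon.py
```

```text
t 18.95 th -0.397 rad 87.1 Ft(resist) 3.8 Frad 10.5 head [([255.3, 219.7], 77)]
```

```bash

python3 -m inch '[[0,0,0,0,-0.016,0.007,0.9],[0,0,0,0,-0.016,0.007,0.9],[0,0,0,0,0,0,0.9]]' >/dev/null
python3 mon.py
```

```text
t 19.25 th -0.405 rad 87.1 Ft(resist) 5.2 Frad 11.1 head [([255.4, 219.8], 75)]
```

```bash

python3 -m inch '[[0,0,0,0,-0.016,0.007,0.9],[0,0,0,0,-0.016,0.007,0.9],[0,0,0,0,0,0,0.9]]' >/dev/null
python3 mon.py
```

```text
t 19.55 th -0.412 rad 87.1 Ft(resist) 5.1 Frad 9.3 head [([255.4, 219.8], 75)]
```

```bash

python3 -m inch '[[0,0,0,0,-0.016,0.007,0.9],[0,0,0,0,-0.016,0.007,0.9],[0,0,0,0,0,0,0.9]]' >/dev/null
python3 mon.py; python3 mon.py
```

```text
t 19.85 th -0.420 rad 87.1 Ft(resist) 6.7 Frad 8.9 head [([255.5, 219.9], 73)]
t 19.90 th -0.420 rad 87.1 Ft(resist) 6.3 Frad 10.1 head [([255.5, 219.9], 73)]
```

```bash

python3 -m inch '[[0,0,0,0,-0.016,0.007,0.9],[0,0,0,0,-0.016,0.007,0.9],[0,0,0,0,0,0,0.9]]' >/dev/null
python3 mon.py; python3 mon.py
```

```text
t 20.20 th -0.426 rad 87.2 Ft(resist) 7.3 Frad 9.7 head [([255.5, 220.0], 74)]
t 20.25 th -0.426 rad 87.2 Ft(resist) 8.2 Frad 9.5 head [([255.5, 220.0], 74)]
```

```bash

python3 -m inch '[[0,0,0,0,-0.016,0.007,0.9],[0,0,0,0,-0.010,0.005,0.9],[0,0,0,0,0,0,0.9]]' >/dev/null
python3 mon.py; python3 mon.py; python3 mon.py
```

```text
t 20.55 th -0.431 rad 87.2 Ft(resist) 9.2 Frad 9.6 head [([255.5, 219.9], 74)]
t 20.60 th -0.431 rad 87.2 Ft(resist) 8.0 Frad 9.0 head [([255.5, 219.9], 74)]
t 20.65 th -0.431 rad 87.2 Ft(resist) 8.3 Frad 9.2 head [([255.5, 219.9], 74)]
```

```bash

python3 -m inch '[[0,0,0,0,-0.013,0.006,0.9],[0,0,0,0,-0.013,0.006,0.9],[0,0,0,0,0,0,0.9],[0,0,0,0,0,0,0.9]]' >/dev/null
python3 mon.py; python3 mon.py; python3 mon.py
```

```text
t 21.03 th -0.436 rad 87.2 Ft(resist) 9.7 Frad 10.5 head [([255.5, 220.1], 75)]
t 21.08 th -0.436 rad 87.2 Ft(resist) 9.8 Frad 9.3 head [([255.5, 219.9], 73)]
t 21.13 th -0.436 rad 87.2 Ft(resist) 9.6 Frad 9.1 head [([255.5, 220.2], 76)]
```

```bash

python3 -m inch '[[0,0,0,0,0.03,-0.013,0.9],[0,0,0,0,0.03,-0.013,0.9],[0,0,0,0,0.03,-0.013,0.9],[0,0,0,0,0,0,0.9]]' >/dev/null
python3 mon.py; python3 mon.py
```

```text
t 21.52 th -0.427 rad 87.1 Ft(resist) 3.5 Frad 11.4 head [([255.5, 220.0], 74)]
t 21.57 th -0.427 rad 87.2 Ft(resist) 3.9 Frad 11.2 head [([255.5, 219.9], 73)]
```

```bash

python3 -m inch '[[0,0,0,0,0,0,0.72],[0,0,0,0,0,0,0.6],[0,0,0,0,0,0,0.5],[0,0,0,0,0,0,0.4],[0,0,0,0,0,0,0.4],[0,0,0,0,0,-0.3,0.4],[0,0,0,0,0,-0.7,0.4],[0,0,0,0,0,-1,0.4]]'
python3 -m inch '[[0,0,0,0,0,-1,0.4],[0,0,0,0,0,-1,0.4],[0,0,0,0,0,-1,0.4],[0,0,0,0,0,-0.6,0.4],[0,0,0,0,0,0,0.4],[0,0,0,0,0,0,0.4]]'
python3 go.py 504 89 310
python3 - <<'E'
from h import *
from rig import grab_frame
np.set_printoptions(precision=1,suppress=True)
f=grab_frame("side"); pickle.dump(f,open("s5.pkl","wb"))
for c,s,m in blobs(f,(0,150,30),(8,255,255),8,(230,150,290,245)): print(c,s,np.nanmedian(cloud(f)[m],0),np.nanmax(cloud(f)[m],0))
cv2.imwrite("pics/rel.png",cv2.convertScaleAbs(cv2.resize(f["pixels"][100:250,200:350],(600,600),interpolation=2)[...,::-1],alpha=1.7))
E
```

```text
clock: 22.23
eef_pos: [507.0, -247.2, 225.9]
tcp_rot: [-3.138, -0.002, 1.686]
contact_force: [-0.1, 1.0, -0.1]
opening: 0.604
grasp_force: 0.0
clock: 22.73
eef_pos: [508.5, -247.9, 317.7]
tcp_rot: [3.14, 0.001, 1.686]
contact_force: [-0.3, 0.3, 0.5]
opening: 0.604
grasp_force: 0.0
t 22.73 pos [ 508.5 -247.9  317.7] F [-0.3  0.3  0.5] open 0.604 tooly 6.57 zdir [ 0.002 -0.001 -1.   ]
units [13.41   1.365  0.298]
[255.5 219.9] [252, 214, 7, 13, 74] [500.8  95.5 193.7] [510.6  99.7 202.4]
```

View pics/rel.png

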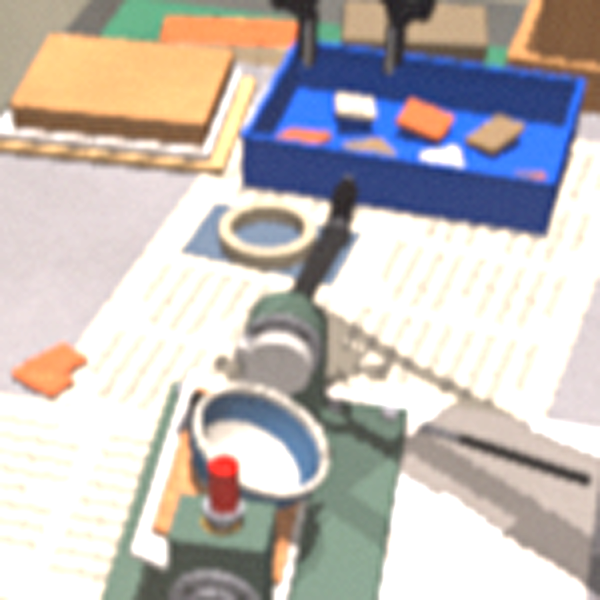

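The crank is free and leans towards the robot (345,190). Pin stands with its collar about 10 mm above the pedestal (225,510), its head at (224,485). The fingers are clear. I'll close the fist and press the pin home.

```bash
python3 -c "
from h import *
f=pickle.load(open('s5.pkl','rb'))
for z in(181,184,187): print(onz(f,255.5,219.9,z))
f=pickle.load(open('s3.pkl','rb'))
for z in(232,235): print(onz(f,252.6,205.7,z))"
python3 -m inch '[[0,0,0,0.5,0.05,0,1],[0,0,0,0.9,0.09,0,1],[0,0,0,1,0.1,0,1],[0,0,0,1,0.1,0,1],[0,0,0,1,0.1,0,1],[0,0,0,1,0.1,0,1],[0,0,0,1,0.1,0,1],[0,0,0,1,0.1,0,1]]' 30
python3 -m inch '[[0,0,0,1,0.1,0,1],[0,0,0,1,0.1,0,1],[0,0,0,1,0.1,0,1],[0,0,0,1,0.1,0,1],[0,0,0,1,0.1,0,1],[0,0,0,0.7,0.1,0,1],[0,0,0,0.3,0.1,0,1],[0,0,0,0,0,0,1]]'
python3 go.py 504 89 240
```

```text
[504.08391617  83.16874283 181.        ]
[503.11309629  86.25143089 184.        ]
[502.14227641  89.33411894 187.        ]
[509.57296069  88.7329211  232.        ]
[508.50573019  92.02094831 235.        ]
clock: 23.45
eef_pos: [504.3, -60.0, 315.4]
tcp_rot: [-3.139, -0.001, 1.685]
contact_force: [0.7, 0.2, -0.8]
opening: -0.002
grasp_force: 0.0
clock: 24.12
eef_pos: [505.1, 90.6, 315.8]
tcp_rot: [-3.14, -0.0, 1.688]
contact_force: [-0.7, 0.7, 0.0]
opening: -0.001
grasp_force: 0.0
t 24.12 pos [505.1  90.6 315.8] F [-0.7  0.7  0. ] open -0.001 tooly 6.7 zdir [-0.002 -0.    -1.   ]
units [-0.059 -0.047  3.032]
```

```bash

python3 -m inch '[[0,0,0,-0.07,-0.09,0.5,1],[0,0,0,0,0,0.8,1],[0,0,0,0,0,0.8,1],[0,0,0,0,0,0.7,1],[0,0,0,0,0,0.4,1],[0,0,0,0,0,0.2,1],[0,0,0,0,0,0,1],[0,0,0,0,0,0,1]]'
python3 go.py 502.8 88.5 214
```

```text
clock: 24.78
eef_pos: [504.0, 86.8, 232.2]
tcp_rot: [3.141, 0.0, 1.685]
contact_force: [0.5, 0.5, 0.7]
opening: -0.002
grasp_force: 0.0
t 24.78 pos [504.   86.8 232.2] F [0.5 0.5 0.7] open -0.002 tooly 6.55 zdir [ 0. -0. -1.]
units [ 0.075 -0.038  0.729]
```

```bash

python3 -m inch '[[0,0,0,0.06,-0.035,0.08,1],[0,0,0,0,0,0.06,1],[0,0,0,0,0,0.06,1],[0,0,0,0,0,0.04,1],[0,0,0,0,0,0,1]]' | grep -E "pos|force"
python3 -m inch '[[0,0,0,0,0,0.04,1],[0,0,0,0,0,0.04,1],[0,0,0,0,0,0,1]]' | grep -E "pos|contact"
```

```text
eef_pos: [502.6, 88.5, 225.8]
contact_force: [-0.5, -0.2, 0.2]
grasp_force: 0.0
eef_pos: [502.5, 88.4, 223.6]
contact_force: [-0.4, 0.5, -0.9]
```

```bash

python3 -m inch '[[0,0,0,0,0,0.03,1],[0,0,0,0,0,0.03,1],[0,0,0,0,0,0,1]]' | grep -E "pos|contact"
python3 -m inch '[[0,0,0,0,0,0.02,1],[0,0,0,0,0,0.02,1],[0,0,0,0,0,0,1]]' | grep -E "pos|contact"
```

```text
eef_pos: [502.7, 88.4, 222.3]
contact_force: [0.9, 0.7, -0.3]
eef_pos: [503.0, 88.5, 221.9]
contact_force: [-1.2, -0.6, 6.2]
```

```bash

python3 -m inch '[[0,0,0,0,0,0.02,1],[0,0,0,0,0,0,1]]' | grep -E "pos|contact"
python3 -m inch '[[0,0,0,0,0,0.02,1],[0,0,0,0,0,0,1]]' | grep -E "pos|contact"
python3 -m inch '[[0,0,0,0,0,0.02,1],[0,0,0,0,0,0,1]]' | grep -E "pos|contact"
```

```text
eef_pos: [503.2, 88.6, 221.8]
contact_force: [-2.2, -0.0, 8.8]
eef_pos: [503.5, 88.6, 221.5]
contact_force: [-0.1, 0.8, 9.2]
eef_pos: [503.5, 88.6, 221.0]
contact_force: [-1.1, -0.4, 8.0]
```

```bash

python3 -m inch '[[0,0,0,0,0,0.02,1],[0,0,0,0,0,0.02,1],[0,0,0,0,0,0.02,1],[0,0,0,0,0,0.02,1],[0,0,0,0,0,0,1]]' | grep -E "pos|contact"
python3 -m inch '[[0,0,0,0,0,0.02,1],[0,0,0,0,0,0.02,1],[0,0,0,0,0,0.02,1],[0,0,0,0,0,0.02,1],[0,0,0,0,0,0,1]]' | grep -E "pos|contact"
```

```text
eef_pos: [503.2, 88.6, 218.6]
contact_force: [-0.2, -1.4, 5.0]
eef_pos: [503.2, 88.6, 216.5]
contact_force: [-0.8, -0.5, 5.3]
```

```bash

python3 -m inch '[[0,0,0,0,0,0.02,1],[0,0,0,0,0,0.02,1],[0,0,0,0,0,0.02,1],[0,0,0,0,0,0.02,1],[0,0,0,0,0,0,1]]' | grep -E "pos|contact"
python3 -m inch '[[0,0,0,0,0,0.02,1],[0,0,0,0,0,0.02,1],[0,0,0,0,0,0.02,1],[0,0,0,0,0,0,1]]' | grep -E "pos|contact"
```

```text
eef_pos: [503.1, 88.5, 214.4]
contact_force: [-0.1, 0.1, 4.9]
eef_pos: [503.4, 88.6, 214.1]
contact_force: [-4.4, -1.1, 16.8]
```

```bash

python3 -m inch '[[0,0,0,0,0,-0.1,1],[0,0,0,0,0,-0.3,1],[0,0,0,0,0,-0.7,1],[0,0,0,0,0,-1,1],[0,0,0,0,0,-1,1],[0,0,0,0,0,-1,1],[0,0,0,0,0,-1,0.6],[0,0,0,0,0,-0.5,0.4]]'
python3 - <<'E'
from h import *
from rig import grab_frame
np.set_printoptions(precision=1,suppress=True)
f=grab_frame("side")
for c,s,m in blobs(f,(0,150,30),(8,255,255),8,(230,150,290,245)): print(c,s,np.nanmedian(cloud(f)[m],0),np.nanmax(cloud(f)[m],0))
cv2.imwrite("pics/end.png",cv2.convertScaleAbs(cv2.resize(f["pixels"][120:370,150:400],(600,600),interpolation=2)[...,::-1],alpha=1.7))
E
```

```text
clock: 28.7
eef_pos: [503.4, 88.6, 355.7]
tcp_rot: [3.138, -0.0, 1.686]
contact_force: [0.5, 0.4, -0.6]
opening: 0.272
grasp_force: 0.0
[255.5 222.9] [253, 217, 6, 13, 75] [500.9  95.6 183.1] [510.3 100.1 197.3]
```

View pics/end.png

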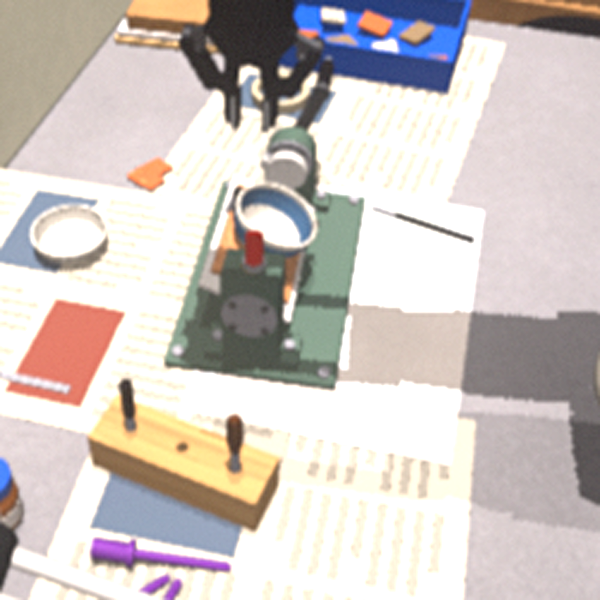

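Pin is home: its head at (255,250) sits flush on the pedestal, the crank (320,90) is free and the gripper is clear. Handing in.

```bash

python3 -m inch '[[0,0,0,0,0,0,0.4],[0,0,0,0,0,0,0.4],[0,0,0,0,0,0,0.4],[0,0,0,0,0,0,0.4]]' | head -2; python3 -c "
from rig import r
print(r.sign_off())"
```

```text
clock: 29.08
eef_pos: [502.0, 88.3, 351.0]
the job is handed in; nothing more can be done
None
```

The stand is locked and handed in at about 29 s: pin home with its collar flush, crank brought up about 7 N over friction and let go, gripper clear; the three purple look-alike pins by the tool block toppled during my first approach, cause unknown (no contact felt at the wrist), and I left them lying.

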